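# Take the brush-washer can off its safety hook and stand it in the drip tray

### The job

Take the brush-washer can down from its safety hook and stand it upright and flat in the drip tray, leaving everything else on the bench where it is. Its handle is trapped under the hook's turned-in nose: with the handle itself, not with your fingers, push the sprung keeper back and stop as soon as you feel the handle come up firm against the back of the hook, then lift it past the nose and bring it off forwards. Be gentle: feel your way and never force the handle against the hook (20 N is plenty), and set the can down rather than drop it.

Things in the scene. Friction and masses are not known exactly. Their poses are not given: they have to be found in the camera images.
- handle (a point): Middle of the top bar of the can's handle: a rigid upright red hoop fixed to the lid, of 9 mm round bar, 59 mm wide outside, 41 inside, in the can's y-z plane. Its two upright limbs (y = -25 and +25 mm) run from the lid, 62 mm below this point, to 8 mm below it: grip across both from outside, about 13 mm below this point. Axes: y along the bar, z up; the hook passes through along x.
- can: Brush-washer can: lidded steel cylinder, 84 mm across the lid, 95 mm high, 161.5 mm with the hoop, 0.4 to 0.65 kg. Origin: centre of its underside, 157 mm below the handle point; z up. At the start it hangs by its hoop from the hook, underside about 33 mm above the bench.
- stand: Blue post fixed to the bench, carrying the yellow hook. Origin: on the bench below the handle bar's start; x points back from the hook's open front to the post (28 mm square, 345 mm high, 125 mm behind); z up. Its slotted arm reaches over the bar 313 to 337 mm above the bench, 16 mm past it: no room for a gripper from straight above; come from the open front, leaning 38 to 45 degrees.
- bracket_end (a point): Front end of the post's arm, 325 mm above the bench. The hook, a rigid C of 14 mm bar open to the front (the stand's -x), is clamped in the arm's slot, up to 5 mm further forward or back each time; that is not reported: feel for it. Bowl floor flat, its top 185.5 mm, underside 171 mm above the bench. The bar's centre starts 190 mm up, anywhere between 0 and 10 mm in front of the keeper.
- nose_height (a point): Height of the nose's tip, straight above the bar's start, 203 mm above the bench. The nose is turned in over the bar: underside 197 mm, top 208 mm up. Pushed back, the bar meets the keeper after 0 to 10 mm, clears the nose 10 mm after that and goes firm against the hook's back 3 mm later (13 to 23 mm in all): stop there, at about 9 N, lift straight up 23 to 35 mm, then come out to the front.
- keeper (a joint): Sprung keeper: steel tongue 13 mm wide, 64 mm long, pivoted on the inside of the hook's neck 248 mm above the bench, hanging down behind the handle bar to 187 mm. In rad: 0 = shut (at rest), grows as the bar pushes its lower end back towards the post; about 0.15 when the bar clears the nose, 0.2 at the back of the hook. 2 N starts it, 4 to 5 N holds it fully back; it springs shut.
- tray_in (a point): Centre of the inner floor of the square aluminium drip tray, fixed to the bench: 180 mm outside, 172 mm inside, floor 4 mm and rim 18 mm above the bench. Axes along its sides, z up.
- blue_jar: Closed paint jar with a blue label, 60 mm in diameter, 85 mm high, standing; origin at its underside. To be left alone.
- yellow_jar: Closed paint jar with a yellow label, 52 mm in diameter, 70 mm high, standing; origin at its underside. To be left alone.
- palette: Paper plate used as a palette, 170 mm across, 13 mm high; origin at its underside. To be left alone.
- brush: Paint brush 170 mm long, lying on the bench. To be left alone.

How it is judged:
By the outcome, as a careful person would: the job done as asked, in the order asked, and still so for the second after the job is handed in, with the robot touching nothing.
It also fails if it takes over 54 s, if anything falls off the work surface, if the arm or the gripper's body presses on something with over 40 N, if the wrist force passes 120 N, or if a joint passes its speed limit or range.

### The arm

A 6-joint arm with a two-finger parallel gripper is mounted at the origin on the work surface. World frame = base frame: x ahead of the robot, y to its left, z up, the work surface at z = 0. Lengths are in m, angles in rad, forces in N, time in s.
With the tool pointing down it reaches from about 0.3 to 0.775 m from the base axis. Payload 14.6 kg.
Tool frame: the origin (TCP) lies on the centre line of the jaws, within the pads' length; the fingertips stand 25 mm ahead of it and the grasp point (between the pads) lies 6 mm ahead of it (ctrl.tip_reach is the distance from the TCP to the fingertips, in m); z points along the fingers, y is the line along which they close (so a half turn about z gives the same grasp; the last joint's range is limited). The gripper opens to 94 mm and grips with 3 to 60 N. Pads are 16 mm wide; open, the fingers measure 119 mm over their backs; the gripper's body (75 mm by 177 mm) begins 78 mm behind the grasp point.
Start: joints at [-1.196, 0.3, 1.521, -0, 1.321, -0.067], TCP at [0.235, -0.497, 0.23] pointing down, gripper open.
Joint ranges: [-3.03, 3.03], [-0.79, 2.21], [0.23, 2.52], [-1.04, 4.18], [0, 3.07], [-2.55, 2.55]. Speed limits (rad/s): [2.22, 2.22, 2.57, 3.14, 3.14, 3.14].

### API

Orientations are given as [roll, pitch, yaw] about the fixed x, y, z axes, in that order (R = Rz(yaw) Ry(pitch) Rx(roll)).
In Python, from station import ctrl gives the robot as it stands. The module is installed in compiled form; this text tells all that it offers.
- The arm moves only by the tool apply_moves, never from a script. Its argument "deltas" is a list of rows, each a list of 7 numbers: the closure in counts, from 0 (fully open) to 255 (shut), then the shift along the world's x, y, z in cm, then the turn, a rotation vector about the world's x, y, z in rad. In form: [[jaw, tx, ty, tz, ax, ay, az], ...]. A call has 1 to 10 rows; each row shifts and turns the commanded pose from where the row before left it; what a row does not reach is not made up. A row lasts 1/10 s, in which the tool goes at most 50 mm and 8.59 degrees, less where a joint would pass 70% of its speed; a pose out of reach is approached as far as the arm can. A call with a gripper value outside its range is refused whole. The fingers move at their own pace and stop on an object; "grip_force" is the grip in N (left out, the last holds). Time passes only in rows, so rows that do not move let the fingers close. It gives the time, the measured TCP pose, the force, the opening and the grip force at its end, in the units of the state.
- ctrl.get_obs(): the state, without advancing time (a new reading comes with each control period).
- ctrl.camera(name): name is "scene" or "top" or "wrist"; returns a dict with "img" (384x512x3 uint8, red, green, blue), "K" (3x3 intrinsics, pixels), "pose" (4x4, takes a point from camera to world coordinates); the wrist camera has in their place "hand_eye" (4x4, takes a point from camera to tool coordinates, whose origin is the TCP and whose axes are the flange's). Camera axes: x right, y up, looking along -z (the intrinsics and any distortion apply to the point x, -y, -z); pixel columns grow to the right and rows downward; lengths in m; the calibration is good to about 2 mm. The wrist camera is an equidistant fisheye: a pixel r from the principal point sees the ray r / f radians off the axis. A picture is of the moment at which its call begins: read the wrist's pose just before it. There is no depth.
- ctrl.hand_in(): hands the job in; it is judged then, once.
The state is a dict: "time_s": time; "qpos": joint angles; "joint_vel": joint speeds; "tau": joint torques, N m; "ee_pos": TCP position; "eef_rot": TCP orientation; "force": force on the tool from outside, world axes, zero at the start; "moment": the same for the moment, N m; "grip_width": finger opening in m; "grip_force": force on a finger pad.
Only numpy, scipy, OpenCV 4.12 (cv2) and the standard library are available. Lean on these libraries where they do the work, as an engineer would, in place of code of your own. Each camera call takes 0.05 s, during which the arm holds its last target. There are 200 camera calls.

## Working session

There is one attempt and no reset: what is moved stays moved. The work goes in short steps, Python scripts to look and compute and a tool call to move; the robot and the scene stay as the last step left them, time stands still between calls to the robot, and variables do not carry over. Pictures are saved under pics/ and viewed, at most 10 in all, crops included, and the job is handed in when it is done.

Besides the shell and the picture viewer there is one more tool, called after "Request:" as name(argument=value, ...), one argument or row to a line, values as JSON. apply_moves: Moves the arm, as the interface text tells. Its arguments: {"type":"object","properties":{"deltas":{"type":"array"},"grip_force":{"type":"number"}},"required":["deltas"]}

```bash
mkdir -p pics
python3 - <<'E'
from station import ctrl
import cv2,numpy as np
for n in ["scene","top"]:
    c=ctrl.camera(n); cv2.imwrite(f"pics/{n}0.png",c["img"][:,:,::-1]); np.savez(f"{n}0.npz",**c)
    print(n,c["K"].round(1).tolist(),c["pose"].round(3).tolist())
c=ctrl.camera("wrist");print(c["K"],c["hand_eye"].round(4).tolist()); 
o=ctrl.get_obs();print(o)
E
```

```text
scene [[491.1, 0.0, 257.8], [0.0, 491.1, 184.7], [0.0, 0.0, 1.0]] [[0.007, -0.755, 0.655, 1.501], [1.0, 0.014, 0.005, -0.105], [-0.013, 0.655, 0.755, 1.296], [0.0, 0.0, 0.0, 1.0]]
top [[438.8, 0.0, 255.1], [0.0, 438.8, 189.8], [0.0, 0.0, 1.0]] [[0.013, 0.988, -0.152, 0.379], [-1.0, 0.011, -0.014, -0.132], [-0.012, 0.152, 0.988, 1.381], [0.0, 0.0, 0.0, 1.0]]
[[297.31863964   0.         255.02016213]
 [  0.         297.31863964 187.76294698]
 [  0.           0.           1.        ]] [[-0.0004, 0.9725, 0.2327, 0.0672], [1.0, 0.0005, -0.0004, -0.0001], [-0.0005, 0.2327, -0.9725, -0.1539], [0.0, 0.0, 0.0, 1.0]]
{'time_s': 0.15, 'qpos': array([-1.19559471e+00,  3.00355053e-01,  1.52142840e+00,  4.97543067e-07,
        1.32070085e+00, -6.66240081e-02]), 'joint_vel': array([ 7.17567527e-05, -1.30177340e-03, -1.29633147e-03, -5.18745738e-04,
       -1.10395092e-03,  1.17695597e-03]), 'tau': array([ 2.56314861e-04, -5.31965017e+01, -3.52825356e+01,  7.07752118e-02,
        2.35906988e-02, -1.14177735e-04]), 'ee_pos': array([ 0.23509599, -0.4970285 ,  0.23001457]), 'eef_rot': array([-3.14070302e+00, -5.98418950e-05,  4.41825476e-01]), 'force': array([ 0.17180854, -0.63931328,  0.11197731]), 'moment': array([ 0.01133436, -0.02653622, -0.03950529]), 'grip_force': 0.0, 'grip_width': 0.0938749082984495}
```

View pics/scene0.png

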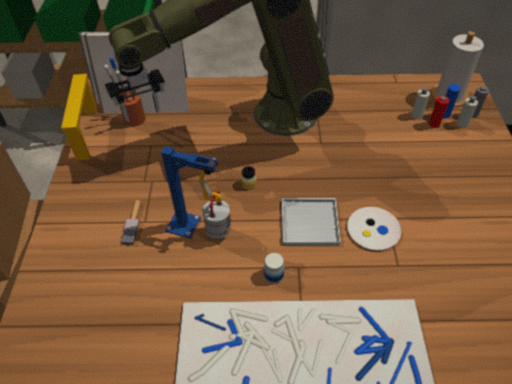

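View pics/top0.png

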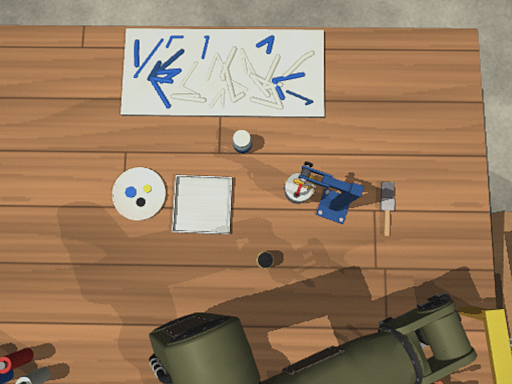

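The scene view shows the post around (180,200), the can at (216,218), the tray at (310,221), and jars at (248,178) and (274,266). In the top view the hook's arm end is near (306,170) and the tray is at (203,205). I'll zoom in on the stand.

```bash
cat > h.py <<'E'
import numpy as np,cv2
def ray(c,u,v):
    K,P=c["K"],c["pose"]; d=P[:3,:3]@np.array([(u-K[0,2])/K[0,0],-(v-K[1,2])/K[1,1],-1]); return P[:3,3],d
def onz(c,u,v,z):
    o,d=ray(c,u,v); return o+d*(z-o[2])/d[2]
def two(c1,p1,c2,p2):
    o1,d1=ray(c1,*p1);o2,d2=ray(c2,*p2)
    A=np.c_[d1,-d2];t=np.linalg.lstsq(A,o2-o1,rcond=None)[0]
    a,b=o1+d1*t[0],o2+d2*t[1];return (a+b)/2,np.linalg.norm(a-b)
def proj(c,p):
    K,P=c["K"],c["pose"];q=P[:3,:3].T@(np.array(p)-P[:3,3]);return K[0,2]-K[0,0]*q[0]/q[2],K[1,2]+K[1,1]*q[1]/q[2]
E
python3 - <<'E'
import numpy as np,cv2
a=np.load("scene0.npz")["img"];b=np.load("top0.npz")["img"]
A=cv2.resize(a[140:245,150:235],None,fx=4.6,fy=4.6,interpolation=2);B=cv2.resize(b[145:250,275:375],None,fx=4,fy=4.6,interpolation=2)
cv2.imwrite("pics/crop0.png",np.hstack([A,B])[:,:,::-1]);print(A.shape,B.shape)
E
```

```text
(483, 391, 3) (483, 400, 3)
```

View pics/crop0.png

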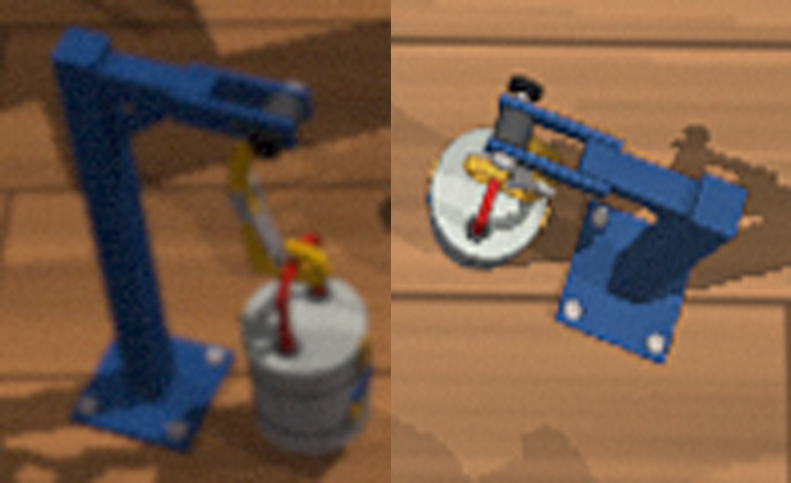

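Run:
```python
from h import *
s=dict(np.load("scene0.npz"));t=dict(np.load("top0.npz"))
S=lambda x,y:(150+x/4.6,140+y/4.6)
T=lambda x,y:(275+(x-391)/4,145+y/4.6)
p=lambda *a:print(*[np.round(i,4) for i in a])
post=onz(t,*T(718,205),.345);front=onz(t,*T(496,121),.337);p("post",post,"front",front)
x=(post-front)[:2];p("yaw stand",np.degrees(np.arctan2(x[1],x[0])),np.linalg.norm(x)) # expect 141
p("lid top", onz(t,*T(487,190),.128))
p("lid scene", onz(s,*S(306,326),.128))
f1=onz(s,*S(287,347),.128);f2=onz(s,*S(319,292),.128);p("feet",f1,f2,(f1+f2)/2,np.linalg.norm(f1-f2))
p("foot top",onz(t,*T(480,230),.128))
d=f1-f2;p("bar yaw",np.degrees(np.arctan2(d[1],d[0])))
p("postfoot",two(s,S(82,40),t,T(718,205)))
# tray
for c,n,box in((t,"top",(165,168,240,242)),):
    im=c["img"][box[1]:box[3],box[0]:box[2]]
    hsv=cv2.cvtColor(im,cv2.COLOR_RGB2HSV);m=((hsv[...,1]<60)*255).astype(np.uint8)
    ct=max(cv2.findContours(m,0,2)[0],key=cv2.contourArea);r=cv2.minAreaRect(ct);print(r)
    q=cv2.boxPoints(r)+[box[0],box[1]]
    w=np.array([onz(c,*k,.018) for k in q]);p("tray",w.mean(0),np.linalg.norm(w[1]-w[0]),np.linalg.norm(w[2]-w[1]));p(w)
p("yellow jar",onz(t,265,260,.07),"blue",onz(t,242,141,.085),"palette",onz(t,138,194,.01))
```

```text
Traceback (most recent call last):
numpy._core._exceptions._UFuncNoLoopError: ufunc 'multiply' did not contain a loop with signature matching types (dtype('<U4'), dtype('float64')) -> None
```

Run:
```python
from h import *
np.set_printoptions(precision=4,suppress=True)
s=dict(np.load("scene0.npz"));t=dict(np.load("top0.npz"))
S=lambda x,y:(150+x/4.6,140+y/4.6)
T=lambda x,y:(275+(x-391)/4,145+y/4.6)
p=print
post=onz(t,*T(718,205),.345);front=onz(t,*T(496,121),.337);p("post",post,"front",front)
x=(post-front)[:2];p("yaw stand",np.degrees(np.arctan2(x[1],x[0])),np.linalg.norm(x)) # expect 141
p("lid top", onz(t,*T(487,190),.128))
p("lid scene", onz(s,*S(306,326),.128))
f1=onz(s,*S(287,347),.128);f2=onz(s,*S(319,292),.128);p("feet",f1,f2,(f1+f2)/2,np.linalg.norm(f1-f2))
p("foot top",onz(t,*T(480,230),.128))
d=f1-f2;p("bar yaw",np.degrees(np.arctan2(d[1],d[0])))
p("postfoot",two(s,S(82,40),t,T(718,205)))
for c,box in((t,(165,168,240,242)),):
    im=c["img"][box[1]:box[3],box[0]:box[2]]
    hsv=cv2.cvtColor(im,cv2.COLOR_RGB2HSV);m=((hsv[...,1]<60)*255).astype(np.uint8)
    ct=max(cv2.findContours(m,0,2)[0],key=cv2.contourArea);r=cv2.minAreaRect(ct);print(r)
    q=cv2.boxPoints(r)+[box[0],box[1]]
    w=np.array([onz(c,*k,.018) for k in q]);p("tray",w.mean(0),np.linalg.norm(w[1]-w[0]),np.linalg.norm(w[2]-w[1]));p(w)
p("yellow jar",onz(t,265,260,.07),"blue",onz(t,242,141,.085),"palette",onz(t,138,194,.01))
```

```text
post [ 0.5412 -0.3602  0.345 ] front [ 0.5857 -0.229   0.337 ]
yaw stand -108.71856290463693 0.13849385266254882
lid top [ 0.583  -0.2418  0.128 ]
lid scene [ 0.5899 -0.2381  0.128 ]
feet [ 0.607  -0.2496  0.128 ] [ 0.5615 -0.2308  0.128 ] [ 0.5842 -0.2402  0.128 ] 0.049229665250831195
foot top [ 0.5575 -0.2367  0.128 ]
bar yaw -22.452994664119707
postfoot (array([ 0.541 , -0.3588,  0.3458]), np.float64(0.0024637729525732355))
((36.308902740478516, 36.15959167480469), (58.811527252197266, 57.66416931152344), 2.12109637260437)
tray [0.5417 0.0544 0.018 ] 0.18194209999964797 0.18643837436082558
[[ 0.4531  0.1461  0.018 ]
 [ 0.635   0.1471  0.018 ]
 [ 0.6301 -0.0393  0.018 ]
 [ 0.4487 -0.0365  0.018 ]]
yellow jar [ 0.3711 -0.1462  0.07  ] blue [ 0.7276 -0.0727  0.085 ] palette [0.5718 0.2571 0.01  ]
```

Request:
apply_moves(
  deltas=[
    [0,0,0,4,0,0,0.1],
    [0,0,0,4,0,0,0.1],
    [0,0,0,4,0,0,0.1],
    [0,0,0,4,0,0,0.1],
    [0,1.5,4.5,0,0,0,0.066],
    [0,1.5,4.5,0,0,0,0.066],
    [0,1.5,4.5,0,0,0,0.066],
    [0,1.5,4.5,0,0,0,0.066],
    [0,1.5,4.5,0,0,0,0.066],
    [0,1.5,4.5,0,0,0,0.067],
  ],
)

```text
time_s: 1.15
ee_pos: [0.3252, -0.2253, 0.3904]
eef_rot: [3.142, -0.0, 1.241]
force: [1.3, 0.2, 0.0]
grip_width: 0.0937
grip_force: 0.0
```

Request:
apply_moves(
  deltas=[
    [0,4,1.3,0,0,0,0],
    [0,4,1.3,0,0,0,0],
    [0,4,1.3,0,0,0,0],
    [0,4,1.3,0,0,0,0],
    [0,4,1.3,0,0,0,0],
    [0,4,1.3,0,0,0,0],
    [0,4,1.3,0,0,0,0],
    [0,0,0,0,0,0,0],
  ],
)

```text
time_s: 1.95
ee_pos: [0.6082, -0.1344, 0.3868]
eef_rot: [-3.137, -0.0, 1.241]
force: [-0.2, -0.3, -1.0]
grip_width: 0.0941
grip_force: 0.0
```

Request:
apply_moves(
  deltas=[
    [0,0,0,0,-0.0946,0.0325,0],
    [0,0,0,0,-0.0946,0.0325,0],
    [0,0,0,0,-0.0946,0.0325,0],
    [0,0,0,0,-0.0946,0.0325,0],
    [0,0,0,0,-0.0946,0.0325,0],
    [0,0,0,0,-0.0946,0.0325,0],
    [0,0,0,0,-0.11,0.038,0],
    [0,0,0,0,0,0,0],
    [0,0,0,0,0,0,0],
  ],
)

```text
time_s: 2.85
ee_pos: [0.6051, -0.1361, 0.3903]
eef_rot: [3.141, 0.713, 1.239]
force: [-0.0, 0.1, 0.2]
grip_width: 0.0939
grip_force: 0.0
```

Run:
```python
from station import ctrl
from scipy.spatial.transform import Rotation as R
o=ctrl.get_obs();print(o["time_s"],o["qpos"].round(2),o["ee_pos"].round(4),o["force"].round(1));print(R.from_euler("xyz",o["eef_rot"]).as_matrix().round(3))
```

```text
2.85 [-0.03  0.51  1.   -0.7   1.81  0.19] [ 0.6051 -0.1361  0.3903] [-0.   0.1  0.2]
[[ 0.246  0.946 -0.213]
 [ 0.715 -0.325 -0.619]
 [-0.654  0.    -0.756]]
```

Request:
apply_moves(
  deltas=[
    [0,0,0,-4,0,0,0],
    [0,0,0,-4,0,0,0],
    [0,0,-1,-3.3,0,0,0],
    [0,0,-3,-2,0,0,0],
    [0,0,0,0,0,0,0],
    [0,0,0,0,0,0,0],
  ],
)

```text
time_s: 3.45
ee_pos: [0.6049, -0.1771, 0.2584]
eef_rot: [3.139, 0.714, 1.235]
force: [0.3, 0.1, -0.1]
grip_width: 0.0941
grip_force: 0.0
```

Run:
```python
from station import ctrl
import cv2,numpy as np
o=ctrl.get_obs();c=ctrl.camera("wrist");np.savez("w1.npz",pos=o["ee_pos"],rot=o["eef_rot"],**c);print(o["ee_pos"],o["force"])
cv2.imwrite("pics/w1.png",cv2.resize(c["img"],None,fx=1.5,fy=1.5,interpolation=2)[:,:,::-1])
```

```text
[ 0.60493207 -0.17709467  0.25841449] [ 0.32169676  0.12632697 -0.05609939]
```

View pics/w1.png

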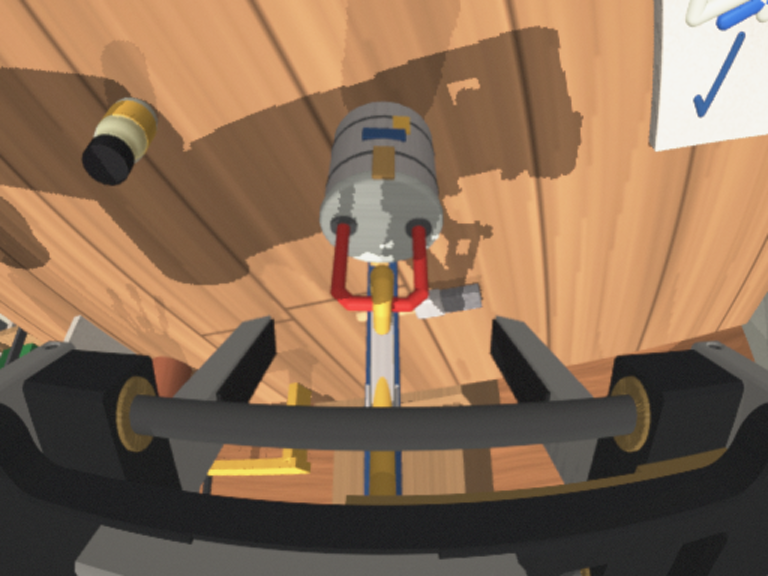

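The wrist view shows the red hoop with its bar at about (342..418, 300) and limb feet at (344,225) and (419,228). The yellow nose is in front of the bar at column 381.

```bash
cat >> h.py <<'E'
from scipy.spatial.transform import Rotation as R
def wray(c,u,v):
    K,H=c["K"],c["hand_eye"];a,b=u-K[0,2],v-K[1,2];r=np.hypot(a,b);th=r/K[0,0]
    d=np.array([a/r*np.sin(th),-b/r*np.sin(th),-np.cos(th)]);Rt=R.from_euler("xyz",c["rot"]).as_matrix()
    return c["pos"]+Rt@H[:3,3],Rt@H[:3,:3]@d
def wonz(c,u,v,z):
    o,d=wray(c,u,v);return o+d*(z-o[2])/d[2]
E
python3 - <<'E'
from h import *
np.set_printoptions(precision=4,suppress=True)
c=dict(np.load("w1.npz"));im=c["img"]
hsv=cv2.cvtColor(im,cv2.COLOR_RGB2HSV)
m=(((hsv[...,0]<6)|(hsv[...,0]>174))&(hsv[...,1]>150)&(hsv[...,2]>90))
m[:, :200]=0;m[:,300:]=0
for v in range(150,212,4):
    u=np.where(m[v])[0]
    if len(u): print(v,u.min(),u.max(), end=" | ")
print()
for a,b,z in ((342,299,.19),(418,299,.19),(380,300,.19),(344,225,.128),(419,228,.128)):
    print(wonz(c,a/1.5,b/1.5,z))
a,b=wonz(c,342/1.5,299/1.5,.19),wonz(c,418/1.5,299/1.5,.19);print(np.linalg.norm(a-b),(a+b)/2,np.degrees(np.arctan2(*(b-a)[[1,0]])))
a,b=wonz(c,344/1.5,225/1.5,.128),wonz(c,419/1.5,228/1.5,.128);print(np.linalg.norm(a-b),(a+b)/2,np.degrees(np.arctan2(*(b-a)[[1,0]])))
# tray etc
Rt=R.from_euler("xyz",c["rot"]).as_matrix();print(c["pos"]+.006*Rt[:,2])
E
```

```text
150 225 231 | 154 225 282 | 158 225 282 | 162 224 282 | 166 224 283 | 170 223 283 | 174 223 284 | 178 222 284 | 182 222 284 | 186 221 284 | 190 221 285 | 194 221 284 | 198 223 283 | 202 227 279 | 206 231 274 | 
[ 0.5628 -0.2276  0.19  ]
[ 0.6039 -0.2421  0.19  ]
[ 0.583  -0.2358  0.19  ]
[ 0.5591 -0.2312  0.128 ]
[ 0.6055 -0.2506  0.128 ]
0.043645587461653805 [ 0.5834 -0.2348  0.19  ] -19.39028590947485
0.05031011897838447 [ 0.5823 -0.2409  0.128 ] -22.7412947300585
[ 0.6037 -0.1808  0.2539]
```

Request:
apply_moves(
  deltas=[
    [0,-0.5,-1.4,-1.9,0,0,-0.025],
    [0,-0.5,-1.4,-1.9,0,0,0],
    [0,-0.5,-1.4,-1.9,0,0,0],
    [0,-0.6,-1.5,-2.0,0,0,0],
    [0,0,0,0,0,0,0],
    [0,0,0,0,0,0,0],
  ],
)

```text
time_s: 4.1
ee_pos: [0.5841, -0.2332, 0.1807]
eef_rot: [3.141, 0.716, 1.212]
force: [-0.1, -0.7, -0.1]
grip_width: 0.0943
grip_force: 0.0
```

Run:
```python
from station import ctrl
import cv2,numpy as np
o=ctrl.get_obs();c=ctrl.camera("wrist");np.savez("w2.npz",pos=o["ee_pos"],rot=o["eef_rot"],**c);print(o["ee_pos"],o["force"])
cv2.imwrite("pics/w2.png",cv2.resize(c["img"][100:350,130:390],None,fx=2.3,fy=2.3,interpolation=2)[:,:,::-1])
```

```text
[ 0.58414152 -0.23318097  0.18072409] [-0.09060194 -0.74458648 -0.12820185]
```

View pics/w2.png

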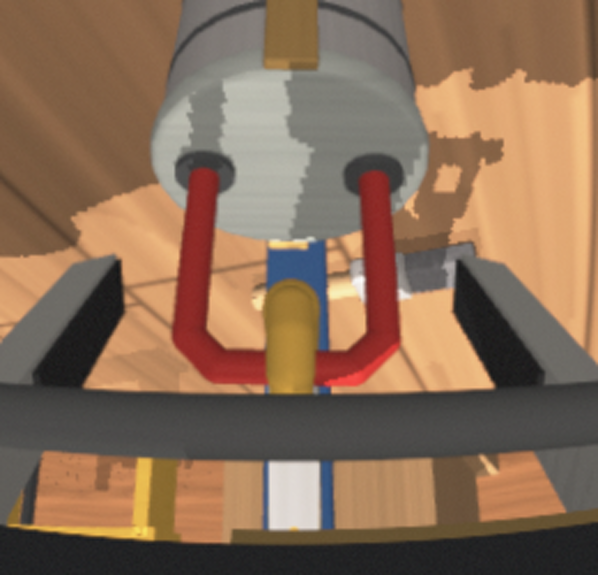

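The fingers straddle the hoop symmetrically, with limbs at x≈205 and 375 and fingertips at 122 and 455. I'll check the depth next.

Run:
```python
from h import *
np.set_printoptions(precision=4,suppress=True)
c=dict(np.load("w2.npz"))
f=lambda x,y,z:wonz(c,130+x/2.3,100+y/2.3,z)
a,b=f(203,362,.19),f(377,362,.19);print(a,b,(a+b)/2,np.linalg.norm(a-b))
a,b=f(204,176,.128),f(374,178,.128);print(a,b,(a+b)/2,np.linalg.norm(a-b),np.degrees(np.arctan2(*(b-a)[[1,0]])))
Rt=R.from_euler("xyz",c["rot"]).as_matrix();print(c["pos"]+.006*Rt[:,2],Rt[:,1])
```

```text
[ 0.5638 -0.2285  0.19  ] [ 0.6034 -0.2435  0.19  ] [ 0.5836 -0.236   0.19  ] 0.04232990357672816
[ 0.5574 -0.2331  0.128 ] [ 0.6048 -0.252   0.128 ] [ 0.5811 -0.2426  0.128 ] 0.05103609009700172 -21.739882199573678
[ 0.5828 -0.2369  0.1762] [ 0.9366 -0.3503  0.0007]
```

Request:
apply_moves(
  deltas=[
    [255,0,0,0,0,0,0],
    [255,0,0,0,0,0,0],
    [255,0,0,0,0,0,0],
    [255,0,0,0,0,0,0],
    [255,0,0,0,0,0,0],
    [255,0,0,0,0,0,0],
    [255,0,0,0,0,0,0],
    [255,0,0,0,0,0,0],
  ],
  grip_force=45,
)

```text
time_s: 4.95
ee_pos: [0.5843, -0.2332, 0.1806]
eef_rot: [3.14, 0.716, 1.213]
force: [0.7, -0.0, 0.8]
grip_width: 0.0578
grip_force: 45.0
```

Request:
apply_moves(
  deltas=[
    [255,0,0,0.06,0,0,0],
    [255,0,0,0.06,0,0,0],
    [255,0,0,0,0,0,0],
    [255,0,0,0,0,0,0],
  ],
)

```text
time_s: 5.35
ee_pos: [0.5839, -0.2331, 0.1811]
eef_rot: [-3.141, 0.716, 1.214]
force: [0.2, 1.0, -5.6]
grip_width: 0.0578
grip_force: 45.0
```

Request:
apply_moves(
  deltas=[
    [255,-0.067,-0.19,0,0,0,0],
    [255,-0.067,-0.19,0,0,0,0],
    [255,-0.067,-0.19,0,0,0,0],
    [255,0,0,0,0,0,0],
  ],
)

```text
time_s: 5.75
ee_pos: [0.5821, -0.239, 0.1815]
eef_rot: [3.141, 0.716, 1.214]
force: [0.8, 2.2, -5.7]
grip_width: 0.058
grip_force: 44.9
```

Request:
apply_moves(
  deltas=[
    [255,-0.067,-0.19,0,0,0,0],
    [255,-0.067,-0.19,0,0,0,0],
    [255,0,0,0,0,0,0],
  ],
)

```text
time_s: 6.05
ee_pos: [0.5807, -0.2428, 0.1816]
eef_rot: [3.141, 0.716, 1.214]
force: [1.0, 3.3, -6.2]
grip_width: 0.058
grip_force: 44.9
```

Request:
apply_moves(
  deltas=[
    [255,-0.067,-0.19,0,0,0,0],
    [255,0,0,0,0,0,0],
  ],
)

```text
time_s: 6.25
ee_pos: [0.5801, -0.2447, 0.1816]
eef_rot: [3.141, 0.716, 1.214]
force: [1.4, 2.9, -5.9]
grip_width: 0.0575
grip_force: 44.9
```

Request:
apply_moves(
  deltas=[
    [255,-0.033,-0.094,0,0,0,0],
    [255,0,0,0,0,0,0],
  ],
)

```text
time_s: 6.45
ee_pos: [0.5798, -0.2456, 0.1816]
eef_rot: [3.141, 0.717, 1.214]
force: [2.2, 3.6, -6.3]
grip_width: 0.0581
grip_force: 44.9
```

Request:
apply_moves(
  deltas=[
    [255,-0.033,-0.094,0,0,0,0],
    [255,0,0,0,0,0,0],
  ],
)

```text
time_s: 6.65
ee_pos: [0.5794, -0.2465, 0.1816]
eef_rot: [3.141, 0.717, 1.214]
force: [1.9, 3.9, -7.3]
grip_width: 0.058
grip_force: 44.9
```

Request:
apply_moves(
  deltas=[
    [255,-0.033,-0.094,0,0,0,0],
    [255,0,0,0,0,0,0],
  ],
)

```text
time_s: 6.85
ee_pos: [0.5791, -0.2474, 0.1816]
eef_rot: [3.141, 0.717, 1.214]
force: [1.7, 3.9, -6.4]
grip_width: 0.0581
grip_force: 44.9
```

Request:
apply_moves(
  deltas=[
    [255,-0.033,-0.094,0,0,0,0],
    [255,0,0,0,0,0,0],
  ],
)

```text
time_s: 7.05
ee_pos: [0.5789, -0.2481, 0.1816]
eef_rot: [3.141, 0.716, 1.214]
force: [2.2, 6.4, -6.7]
grip_width: 0.0579
grip_force: 44.9
```

Request:
apply_moves(
  deltas=[
    [255,-0.033,-0.094,0,0,0,0],
    [255,0,0,0,0,0,0],
  ],
)

```text
time_s: 7.25
ee_pos: [0.5788, -0.2484, 0.1815]
eef_rot: [3.141, 0.715, 1.214]
force: [3.0, 11.3, -5.6]
grip_width: 0.0578
grip_force: 44.9
```

Request:
apply_moves(
  deltas=[
    [255,0.02,0.05,0.1,0,0,0],
    [255,0,0,0.3,0,0,0],
    [255,0,0,0.3,0,0,0],
    [255,0,0,0,0,0,0],
  ],
)

```text
time_s: 7.65
ee_pos: [0.5789, -0.2482, 0.1889]
eef_rot: [3.141, 0.716, 1.214]
force: [1.9, 10.5, -4.4]
grip_width: 0.0576
grip_force: 44.9
```

Request:
apply_moves(
  deltas=[
    [255,0,0,0.3,0,0,0],
    [255,0,0,0.3,0,0,0],
    [255,0,0,0,0,0,0],
  ],
)

```text
time_s: 7.95
ee_pos: [0.5789, -0.2481, 0.1949]
eef_rot: [3.141, 0.716, 1.214]
force: [1.9, 9.9, -5.5]
grip_width: 0.058
grip_force: 44.9
```

Rising freely, with no snag on the nose.

Request:
apply_moves(
  deltas=[
    [255,0.01,0.03,0.3,0,0,0],
    [255,0,0,0.3,0,0,0],
    [255,0,0,0,0,0,0],
  ],
)

```text
time_s: 8.25
ee_pos: [0.579, -0.248, 0.2009]
eef_rot: [3.14, 0.716, 1.214]
force: [1.4, 8.9, -4.4]
grip_width: 0.0579
grip_force: 44.9
```

Request:
apply_moves(
  deltas=[
    [255,0,0,0.3,0,0,0],
    [255,0,0,0.3,0,0,0],
    [255,0,0,0.3,0,0,0],
    [255,0,0,0,0,0,0],
  ],
)

```text
time_s: 8.65
ee_pos: [0.579, -0.248, 0.21]
eef_rot: [3.14, 0.716, 1.214]
force: [1.7, 8.4, -4.5]
grip_width: 0.0581
grip_force: 44.9
```

Request:
apply_moves(
  deltas=[
    [255,0.067,0.19,0,0,0,0],
    [255,0.067,0.19,0,0,0,0],
    [255,0.067,0.19,0,0,0,0],
    [255,0,0,0,0,0,0],
  ],
)

```text
time_s: 9.05
ee_pos: [0.5807, -0.2428, 0.2096]
eef_rot: [3.141, 0.717, 1.214]
force: [0.1, 0.2, -5.6]
grip_width: 0.058
grip_force: 45.0
```

Request:
apply_moves(
  deltas=[
    [255,0.1,0.28,0,0,0,0],
    [255,0.1,0.28,0,0,0,0],
    [255,0.1,0.28,0,0,0,0],
    [255,0.1,0.28,0,0,0,0],
    [255,0,0,0,0,0,0],
  ],
)

```text
time_s: 9.55
ee_pos: [0.585, -0.2312, 0.2096]
eef_rot: [3.141, 0.717, 1.214]
force: [-0.1, 0.2, -5.6]
grip_width: 0.0579
grip_force: 45.0
```

Request:
apply_moves(
  deltas=[
    [255,0.5,1.45,0,0,0,0],
    [255,0.5,1.45,0,0,0,0],
    [255,0.5,1.45,0,0,0,0],
    [255,0.5,1.45,0,0,0,0],
    [255,0.5,1.45,0,0,0,0],
    [255,0.5,1.45,0,0,0,0],
    [255,-0.6,1.7,0,0,0,0],
    [255,-0.6,1.7,0,0,0,0],
  ],
)

```text
time_s: 10.35
ee_pos: [0.6022, -0.1091, 0.2094]
eef_rot: [3.141, 0.717, 1.214]
force: [0.2, -0.3, -5.7]
grip_width: 0.0579
grip_force: 45.0
```

Request:
apply_moves(
  deltas=[
    [255,-0.6,1.7,0,0,0,0],
    [255,-0.6,1.7,0,0,0,0],
    [255,-0.6,1.7,0,0,0,0],
    [255,-0.6,1.7,0,0,0,0],
    [255,-0.6,1.7,0,0,0,0],
    [255,-0.6,1.7,0,0,0,0],
    [255,-0.6,1.7,0,0,0,0],
    [255,-0.6,1.7,0,0,0,0],
    [255,-0.6,1.7,0,0,0,0],
    [255,0,0,0,0,0,0],
  ],
)

```text
time_s: 11.35
ee_pos: [0.5482, 0.0448, 0.2096]
eef_rot: [3.141, 0.716, 1.216]
force: [0.3, -0.6, -5.9]
grip_width: 0.0579
grip_force: 45.0
```

Request:
apply_moves(
  deltas=[
    [255,-0.6,1.5,0,0,0,0],
    [255,0,0,-0.5,0,0,0],
    [255,0,0,-0.5,0,0,0],
    [255,0,0,-0.5,0,0,0],
    [255,0,0,0,0,0,0],
    [255,0,0,0,0,0,0],
  ],
)

```text
time_s: 11.95
ee_pos: [0.5428, 0.0571, 0.1945]
eef_rot: [3.141, 0.717, 1.213]
force: [0.6, -0.5, -5.9]
grip_width: 0.058
grip_force: 45.0
```

Run:
```python
from station import ctrl
import cv2,numpy as np
o=ctrl.get_obs();print(o["time_s"],o["ee_pos"],o["force"],o["qpos"].round(2))
a=ctrl.camera("scene");b=ctrl.camera("top")
A=cv2.resize(a["img"][130:280,215:345],None,fx=3,fy=3,interpolation=2);B=cv2.resize(b["img"][130:280,150:280],None,fx=3,fy=3,interpolation=2)
cv2.imwrite("pics/place.png",np.hstack([A,B])[:,:,::-1])
```

```text
11.95 [0.54283026 0.05707222 0.19448035] [ 0.60946293 -0.51381692 -5.86171628] [ 0.28  0.57  1.36 -0.56  1.67  0.71]
```

View pics/place.png

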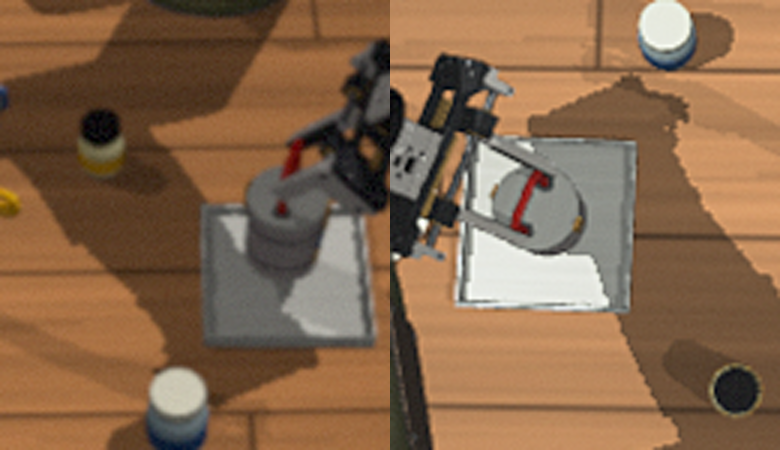

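The can hangs over the tray with clear margins: lid at (540,210) inside the tray outline (455-635, 140-310) in the top crop. I'll check its tilt in the wrist view.

Run:
```python
from station import ctrl
import cv2,numpy as np
c=ctrl.camera("wrist")
cv2.imwrite("pics/w3.png",cv2.resize(c["img"][60:310,130:390],None,fx=2.3,fy=2.3,interpolation=2)[:,:,::-1])
```

```text
(no output)
```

View pics/w3.png

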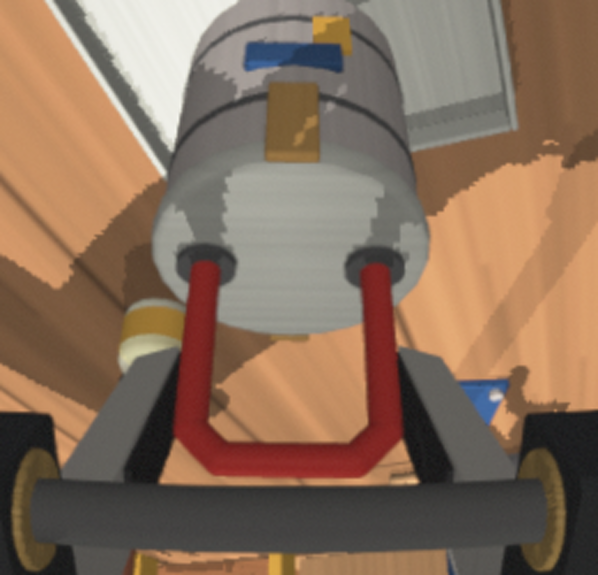

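The can hangs upright, with its feet at the same pixels as before the lift. Lowering now.

Request:
apply_moves(
  deltas=[
    [255,0,0,-0.8,0,0,0],
    [255,0,0,-0.8,0,0,0],
    [255,0,0,-0.8,0,0,0],
    [255,0,0,-0.8,0,0,0],
    [255,0,0,-0.5,0,0,0],
    [255,0,0,-0.2,0,0,0],
    [255,0,0,0,0,0,0],
  ],
)

```text
time_s: 12.8
ee_pos: [0.5428, 0.0574, 0.1554]
eef_rot: [3.141, 0.717, 1.214]
force: [-0.4, -0.2, -6.1]
grip_width: 0.0578
grip_force: 45.0
```

Request:
apply_moves(
  deltas=[
    [255,0,0,-0.1,0,0,0],
    [255,0,0,-0.1,0,0,0],
    [255,0,0,0,0,0,0],
  ],
)

```text
time_s: 13.1
ee_pos: [0.5428, 0.0574, 0.1537]
eef_rot: [3.141, 0.716, 1.213]
force: [0.3, 0.4, -5.6]
grip_width: 0.0578
grip_force: 45.0
```

Request:
apply_moves(
  deltas=[
    [255,0,0,-0.1,0,0,0],
    [255,0,0,0,0,0,0],
  ],
)

```text
time_s: 13.3
ee_pos: [0.5428, 0.0574, 0.1526]
eef_rot: [3.141, 0.717, 1.214]
force: [0.4, -0.4, -5.9]
grip_width: 0.0582
grip_force: 45.0
```

Request:
apply_moves(
  deltas=[
    [255,0,0,-0.07,0,0,0],
    [255,0,0,0,0,0,0],
  ],
)

```text
time_s: 13.5
ee_pos: [0.5429, 0.0574, 0.1525]
eef_rot: [3.14, 0.717, 1.213]
force: [-0.3, 0.3, 0.9]
grip_width: 0.0581
grip_force: 45.0
```

Request:
apply_moves(
  deltas=[
    [255,0,0,-0.05,0,0,0],
    [255,0,0,0,0,0,0],
  ],
)

```text
time_s: 13.7
ee_pos: [0.543, 0.0573, 0.1524]
eef_rot: [3.139, 0.717, 1.213]
force: [0.4, 1.2, 6.2]
grip_width: 0.0583
grip_force: 45.0
```

Request:
apply_moves(
  deltas=[
    [255,0,0,0.05,0,0,0],
    [60,0,0,0,0,0,0],
    [0,0,0,0,0,0,0],
    [0,0,0,0,0,0,0],
    [0,0,0,0,0,0,0],
    [0,0,0,0,0,0,0],
  ],
  grip_force=5,
)

```text
time_s: 14.3
ee_pos: [0.5428, 0.0575, 0.1519]
eef_rot: [3.141, 0.717, 1.214]
force: [0.2, 0.3, 0.3]
grip_width: 0.0933
grip_force: 0.0
```

Request:
apply_moves(
  deltas=[
    [0,0.2,0.6,0.75,0,0,0],
    [0,0.4,1.2,1.5,0,0,0],
    [0,0.6,1.8,2.3,0,0,0],
    [0,0.6,1.8,2.3,0,0,0],
    [0,0.6,1.8,2.3,0,0,0],
    [0,0.6,1.8,2.3,0,0,0],
    [0,0.6,1.8,2.3,0,0,0],
    [0,0,0,0,0,0,0],
    [0,0,0,0,0,0,0],
  ],
)

```text
time_s: 15.2
ee_pos: [0.5787, 0.1656, 0.2891]
eef_rot: [3.141, 0.716, 1.214]
force: [0.4, -0.3, -0.5]
grip_width: 0.0938
grip_force: 0.0
```

Run:
```python
from station import ctrl
import cv2,numpy as np
o=ctrl.get_obs();print(o["time_s"],o["ee_pos"],o["force"])
a=ctrl.camera("scene");b=ctrl.camera("top")
A=cv2.resize(a["img"][130:290,120:400],None,fx=1.7,fy=2,interpolation=2)
B=cv2.resize(b["img"][120:280,100:280],None,fx=1.7,fy=2,interpolation=2)
cv2.imwrite("pics/end.png",np.hstack([A,B])[:,:,::-1])
```

```text
15.2 [0.57868107 0.16563138 0.28913434] [ 0.42890231 -0.28054184 -0.47006222]
```

View pics/end.png

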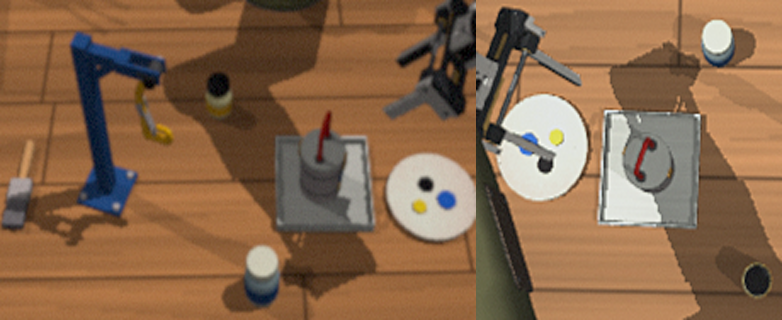

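The can stands upright in the tray at about (648,163) in the top crop. The hook is empty, everything else is in place, and the gripper is clear.

```bash
python3 -c "
from station import ctrl
print(ctrl.hand_in())"
```

```text
the job is handed in; nothing more can be done
None
```

The can is off its hook and standing upright in the drip tray. The push against the hook's back peaked at about 12 N, nothing else on the bench appears moved, and I handed the job in at about 15 s.

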